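# Turn the praline dish on the coffee tray and hold it ready to serve

## Task

The little handled dish with the praline ball stands sideways on the coffee tray. Lift it by its wooden handle straight up off the tray until it is well clear, and only then turn it about a quarter turn clockwise (seen from above) over the tray, so that the handle points square out over the tray's long side nearest you; keep the dish level all the time and the ball in the middle of it. Finish still holding the dish still and level, a hand's breadth (about 10 cm) above the middle of the tray, and leave the wrapped sweet and the two mugs alone.

Things in the scene. Friction and masses are not known exactly. Their poses are not given: they have to be found in the camera images.
- dish: White shallow round footed dish, 104 mm wide, 24 mm high at the rim, 0.15 kg, with a wooden bar handle at one side. Origin: centre of its underside (foot 72 mm wide), on the tray's floor at the start. z is up; +x points from its middle out along the handle, at the start to the right, within 12 degrees of the tray's -y.
- dish_middle (a point): Centre of the dish's inner floor, 10 mm above the dish's origin; the ball belongs over it. Round it the inside is flat to radius 8 mm, slopes up 7 degrees out to radius 28 mm, then 25 degrees out to the rim at radius 47 mm.
- dish_grip (a point): Best place to grip the handle: 90 mm from the dish's axis and 42 mm above its underside, at mid-height of the wooden bar. The bar is 14 mm wide, 18 mm high, 85 mm long (62 to 147 mm from the dish's axis), straight and level; gripped across its 14 mm width from above.
- dish_handle_end (a point): Outer end of the handle, 147 mm from the dish's axis.
- praline: The loose dark ball itself; its origin is a point on its surface that turns with it, so use praline_center.
- praline_center (a point): Centre of the loose dark ball (praline), 28 mm diameter, 15 g, that lies in the dish and rolls freely; at rest in the middle of the dish it is 24 mm above the dish's origin.
- tray: Brown rectangular tray, 144 mm (its x) by 218 mm (its y), rim 12 mm high, floor 3 mm thick, fixed. Origin: centre of its underside, on the worktop. Its -x points out over its long side nearest the robot (where the handle must point at the end), its -y over its right end; turned by up to 15 degrees.
- tray_middle (a point): Centre of the tray's floor, 3 mm above the worktop.
- sweet: Bystander: wrapped sweet, 56 x 23 x 13 mm, lying loose on the left end of the tray. Origin: centre of its underside.
- mug_patterned: Bystander: patterned mug, 86 x 126 x 107 mm, loose on the worktop to the left or right of the tray. Origin: centre of its underside.
- mug_plain: Bystander: white mug, 82 x 121 x 97 mm, loose on the worktop on the other side of the tray. Origin: centre of its underside.

How it is judged (in metres and radians):
On the way, in this order (a step that is already met when the one before it is completed fails the run):
1. the dish is lifted at least 40 mm clear of the tray, over it, held in the fingers, its handle still pointing to the right end of the tray (within about 34 degrees) (z of dish in the frame of tray above 0.043 m and contact force between the fingers and dish above 1 N and horizontal distance between dish and tray below 0.06 m and angle between the x axis of dish and the y axis of tray, either way round below 0.6 rad and y of dish_handle_end in the frame of tray below 0 m), for 0.2 s.
2. halfway: the handle points diagonally out over the tray's near right corner, dish still over the tray and clear of it (z of dish in the frame of tray above 0.033 m and horizontal distance between dish and tray below 0.12 m and angle between the x axis of dish and the y axis of tray, either way round above 0.62 rad and angle between the x axis of dish and the x axis of tray, either way round above 0.25 rad and y of dish_handle_end in the frame of tray below 0 m and x of dish_handle_end in the frame of tray below 0 m).
At the end, for the whole second after the job is handed in: Held in the fingers, underside 50-180 mm above the worktop, axis within 40 mm of the tray's middle; handle within 0.17 rad of square to the tray's near long side; level within 0.12 rad, dish still (under 0.03 m/s, 0.2 rad/s), ball within 16 mm of the middle of its floor (contact force between the fingers and dish above 1 N and z of dish in the frame of tray between 0.05 and 0.18 m and horizontal distance between dish and tray below 0.04 m and angle between the x axis of dish and the x axis of tray, either way round below 0.17 rad and x of dish_handle_end in the frame of tray below 0 m and angle between dish's own z axis and vertical below 0.12 rad and horizontal distance between praline_center and dish_middle below 0.016 m and distance between praline_center and dish_middle below 0.025 m and linear speed of dish below 0.03 m/s and angular speed of dish below 0.2 rad/s); the arm keeps its last pose, push and grip.
It fails at once if the ball rolls up towards the rim (more than 26 mm from the middle of the dish) or leaves the dish (horizontal distance between praline_center and dish_middle above 0.026 m or distance between praline_center and dish_middle above 0.04 m).
It fails at once if the dish is tilted more than 0.2 rad (11 degrees) (angle between dish's own z axis and vertical above 0.2 rad).
It fails at once if the ball is touched by the robot (contact force between the arm and praline above 0.2 N).
It fails at once if the sweet or a mug is moved more than 20 mm (distance of any of sweet, mug_patterned, mug_plain from where it was at the start of the episode above 0.02 m).
It also fails if it takes over 40 s, if anything falls off the work surface, if the arm or the gripper's body presses on something with over 40 N, if the wrist force passes 120 N, or if a joint passes its speed limit or range.

## Robot

A 6-joint arm with a two-finger parallel gripper is mounted at the origin on a cart in front of the work surface, level with it; the furniture and walls round the work are solid. World frame = base frame: x ahead of the robot, y to its left, z up, the work surface at z = 0. Lengths are in mm, angles in rad, forces in N, time in s.
With the tool pointing down it reaches from about 400 to 925 mm from the base axis. Payload 12.5 kg.
Tool frame: the origin (TCP) lies midway between the tips of the shut fingers; the grasp point (between the pads) lies 19 mm behind it; z points along the fingers, y is the line along which they close (so a half turn about z gives the same grasp; the last joint's range is limited). The gripper opens to 95 mm and grips with 3 to 60 N. Pads are 20 mm wide; open, the fingers measure 119 mm over their backs; the gripper's body (75 mm by 180 mm) begins 59 mm behind the grasp point.
Start: joints at [1.187, 0.491, 1.559, -0, 1.092, -0.106], TCP at [171.383, 601.061, 214.661] pointing down, gripper open.
Joint ranges: [-3.1, 3.1], [-0.84, 2.19], [0.05, 2.79], [-1.13, 4.28], [0.06, 2.93], [-2.69, 2.69]. Speed limits (rad/s): [2.22, 2.22, 2.79, 3.14, 3.14, 3.14].

## Interface

Orientations are given as [roll, pitch, yaw] about the fixed x, y, z axes, in that order (R = Rz(yaw) Ry(pitch) Rx(roll)).
In Python, from cell import env gives the robot as it stands.
- The arm moves only by the tool arm_command, never from a script. Its argument "targets" is a list of rows, each a list of 5 numbers: the shift along the tool's x, y, z in mm, then the turn about the tool's z in degrees, then the opening, from 0 (shut) to 1 (fully open). In form: [[tx, ty, tz, roll, fingers], ...]. A call has 1 to 5 rows; each row is the pose to reach, as a shift and turn from the pose commanded when the call began, along the tool's axes at that moment; what a row does not reach only later rows make up. A row lasts 1/10 s, in which the tool goes at most 50 mm and 8.59 degrees, less where a joint would pass 70% of its speed; a pose out of reach is approached as far as the arm can. A call with a gripper value outside its range is refused whole. The fingers move at their own pace and stop on an object; the grip force is fixed at half the most. Time passes only in rows, so rows that repeat a pose let the fingers close. It gives the time, the measured TCP pose, the force, the opening and the grip force at its end, in the units of the state.
- env.state(): the state, without advancing time (a new reading comes with each control period).
- env.read_camera(name): name is "scene" or "side" or "wrist"; returns a dict with "frame" (480x640x3 uint8, red, green, blue), "vertical_fov" (degrees; the focal length in pixels is half the picture's height over the tangent of half this angle, whatever the lens; pixels are square), "cx", "cy" (the principal point, pixels), "world_from_camera" (4x4, takes a point from camera to world coordinates); the wrist camera has in their place "hand_eye" (4x4, takes a point from camera to tool coordinates, whose origin is the TCP and whose axes are the flange's). Camera axes: x right, y down, z forward; pixel columns grow to the right and rows downward; lengths in mm; the calibration is good to about 2 mm. A picture is of the moment at which its call begins: read the wrist's pose just before it. There is no depth.
- env.job_done(): hands the job in; it is judged then, once.
The state is a dict: "t": time; "joints": joint angles; "qvel": joint speeds; "tau": joint torques, N m; "eef_pos": TCP position; "tcp_rot": TCP orientation; "ft_force": force on the tool from outside, world axes, zero at the start; "moment": the same for the moment, N m; "opening": opening from 0.0 (shut) to 1.0 (fully open); "grip_force": force on a finger pad.
Only numpy, scipy, OpenCV 4.12 (cv2) and the standard library are available. Lean on these libraries where they do the work, as an engineer would, in place of code of your own. Each camera call takes 0.05 s, during which the arm holds its last target. There are 200 camera calls.

## Working session

There is one attempt and no reset: what is moved stays moved. The work goes in short steps, Python scripts to look and compute and a tool call to move; the robot and the scene stay as the last step left them, time stands still between calls to the robot, and variables do not carry over. Pictures are saved under pics/ and viewed, at most 10 in all, crops included, and the job is handed in when it is done.

Besides the shell and the picture viewer there is one more tool, called after "Request:" as name([rows], argument=value, ...), one row to a line, values as JSON. arm_command: Moves the arm, as the interface text tells. Its arguments: {"type":"object","properties":{"targets":{"type":"array","items":{"type":"array","items":{"type":"number"}}}},"required":["targets"]}

```bash
mkdir -p pics
cat > h.py <<'E'
import numpy as np, cv2
from cell import env
from scipy.spatial.transform import Rotation as R
def cam(n):
    s=env.state(); c=env.read_camera(n)
    if n=="wrist":
        T=np.eye(4); T[:3,:3]=R.from_euler('xyz',s['tcp_rot']).as_matrix(); T[:3,3]=s['eef_pos']
        c['world_from_camera']=T@np.array(c['hand_eye'])
    c['world_from_camera']=np.array(c['world_from_camera'])
    return c
def ray(c,u,v):
    f=240/np.tan(np.radians(c['vertical_fov'])/2); T=c['world_from_camera']
    d=T[:3,:3]@np.array([(u-c['cx'])/f,(v-c['cy'])/f,1]); return T[:3,3],d/np.linalg.norm(d)
def onz(c,u,v,z):
    o,d=ray(c,u,v); return o+d*(z-o[2])/d[2]
def cross(r1,r2):
    (o1,d1),(o2,d2)=r1,r2
    t=np.linalg.lstsq(np.c_[d1,-d2],o2-o1,rcond=None)[0]
    p,q=o1+t[0]*d1,o2+t[1]*d2; return (p+q)/2,np.linalg.norm(p-q)
def save(c,n): cv2.imwrite('pics/'+n,c['frame'][:,:,::-1])
E
python3 - <<'E'
from h import *
for n in ("scene","side"):
    c=cam(n); save(c,n+'0.png'); print(n,c['world_from_camera'].round(2).tolist(),c['vertical_fov'],c['cx'],c['cy'])
print(env.state())
E
```

```text
scene [[0.8, -0.37, 0.48, -127.6], [-0.6, -0.47, 0.64, -848.08], [-0.01, -0.8, -0.6, 882.61], [0.0, 0.0, 0.0, 1.0]] 49.27117847485643 329.6143554593969 232.53546638959887
side [[1.0, -0.03, 0.08, 395.82], [-0.08, -0.47, 0.88, -1258.82], [0.01, -0.88, -0.47, 742.64], [0.0, 0.0, 0.0, 1.0]] 44.62597929945833 316.1492096980216 238.04665736635948
{'t': 0.1, 'joints': array([ 1.18741670e+00,  4.91460845e-01,  1.55938324e+00, -2.38410543e-06,
        1.09166887e+00, -1.05557068e-01]), 'qvel': array([-0.00061689, -0.00189533, -0.00170569, -0.00021792,  0.00106779,
        0.00062182]), 'tau': array([ 2.44867064e-03, -6.13624549e+01, -2.58608580e+01,  6.93347747e-02,
        4.70000971e-02, -1.83701144e-05]), 'eef_pos': array([171.28995315, 600.85704686, 214.14586965]), 'tcp_rot': array([-3.14067725e+00, -9.48615290e-05,  2.86377115e+00]), 'ft_force': array([-0.30932846, -0.65267687,  0.3556709 ]), 'moment': array([-0.00641573, -0.03177272,  0.00979049]), 'grip_force': 0.0, 'opening': 1.0007222369898727}
```

View pics/scene0.png

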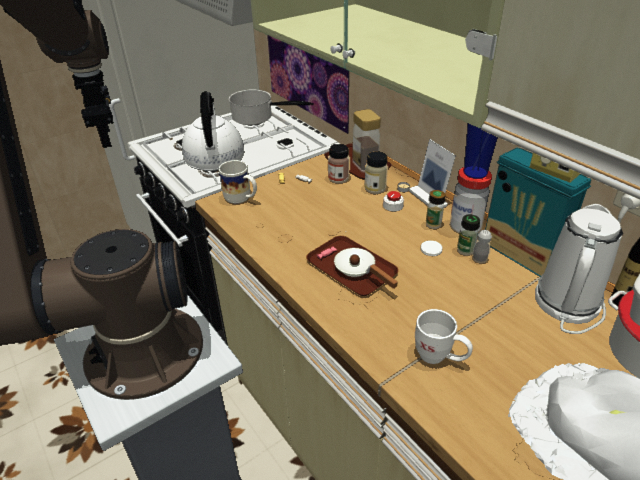

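View pics/side0.png

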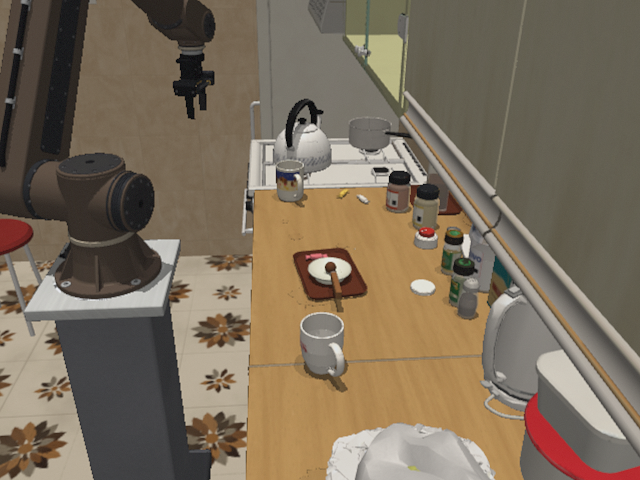

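The scene view shows the dish at about (355,262), the ball at (355,259) and the handle end near (396,284). In the side view the ball is at (331,268) and the handle end at (339,305). The plain mug stands to the right of the tray.

Run:
```python
from h import *
a=cam("scene");b=cam("side")
for n,p,q in (("ball",(355,259),(331,267.5)),("end",(396,283),(339,303)),("mugrim",(437,320),(322,325))):
    print(n,[x if np.isscalar(x) else x.round(0) for x in cross(ray(a,*p),ray(b,*q))])
for p in ((333,238),(397,266),(370,293),(308,262)): print("tray",onz(a,*p,10).round(0))
for p in ((315,248.5),(354,249),(366,295),(298,300)): print("traySide",onz(b,*p,10).round(0))
```

```text
ball [array([537., -63.,  24.]), np.float64(1.9725433010478937)]
end [array([ 544., -206.,   29.]), np.float64(20.413363642187164)]
mugrim [array([ 487., -384.,   97.]), np.float64(7.45281004587111)]
tray [559.  57.  10.]
tray [ 617. -136.   10.]
tray [ 497. -169.   10.]
tray [446.  16.  10.]
traySide [508.  57.  10.]
traySide [609.  48.  10.]
traySide [ 606. -166.   10.]
traySide [ 452. -176.   10.]
```

Request:
arm_command([
  [-34,-36,0,8,1],
  [-68,-72,0,16,1],
  [-102,-109,0,24,1],
  [-136,-145,0,32,1],
  [-170,-180,0,40,1],
])

```text
t: 0.7
eef_pos: [285.9, 379.5, 214.7]
tcp_rot: [3.141, -0.0, 2.16]
ft_force: [-0.3, 0.8, 0.2]
opening: 1.0
grip_force: 0.0
```

Request:
arm_command([
  [-47,-6,0,8,1],
  [-94,-12,0,16,1],
  [-142,-19,0,24,1],
  [-190,-25,0,32,1],
  [-237,-32,0,38,1],
])

```text
t: 1.2
eef_pos: [392.4, 165.3, 214.8]
tcp_rot: [3.141, -0.0, 1.497]
ft_force: [1.1, -0.1, 0.7]
opening: 1.001
grip_force: 0.0
```

Request:
arm_command([
  [-40,24,0,0,1],
  [-80,48,0,0,1],
  [-120,72,0,0,1],
  [-160,96,0,0,1],
  [-200,120,0,0,1],
])

```text
t: 1.7
eef_pos: [498.4, -42.6, 214.7]
tcp_rot: [3.141, -0.0, 1.502]
ft_force: [1.0, 1.1, -0.9]
opening: 0.998
grip_force: 0.0
```

Request:
arm_command([
  [-40,24,0,0,1],
  [-70,40,0,0,1],
  [-93,54,0,0,1],
  [-93,54,0,0,1],
  [-93,54,0,0,1],
])

```text
t: 2.2
eef_pos: [545.1, -137.1, 214.2]
tcp_rot: [-3.141, -0.0, 1.502]
ft_force: [-0.0, 1.0, -0.9]
opening: 1.001
grip_force: 0.0
```

Run:
```python
from h import *
c=cam("wrist"); save(c,'w1.png'); s=env.state(); print(s['eef_pos'],s['tcp_rot'],s['joints'],c['hand_eye'])
np.save('w1.npy',c,allow_pickle=True)
c=cam("side"); save(c,'s1.png')
```

```text
[ 544.91682487 -136.56132173  214.34593886] [-3.14080085e+00 -4.84296533e-04  1.50233809e+00] [-3.63244860e-01  4.01810958e-01  1.71588955e+00  2.73059081e-04
  1.02479052e+00 -2.94928714e-01] [[-3.28321265e-04 -9.57256071e-01 -2.89241607e-01  8.25577943e+01]
 [ 9.99999902e-01 -2.28106759e-04 -3.80182694e-04 -2.35320833e-01]
 [ 2.97954226e-04 -2.89241703e-01  9.57256052e-01 -1.69997956e+02]
 [ 0.00000000e+00  0.00000000e+00  0.00000000e+00  1.00000000e+00]]
```

View pics/w1.png

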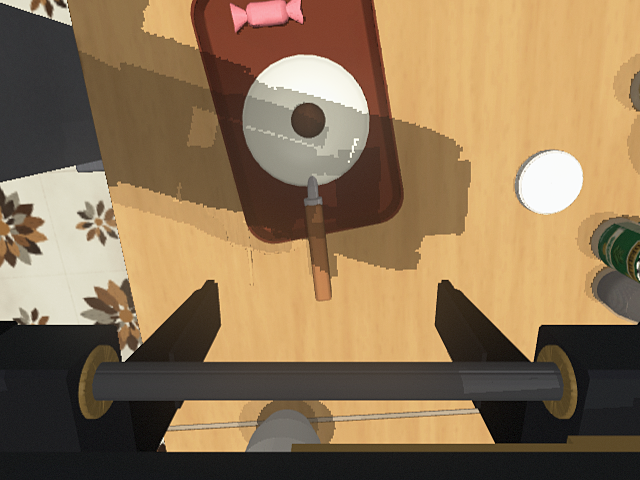

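The wrist view shows the handle's wood running from (314,200) to (322,298) and the ball at (308,119). The dish circle is centred near (306,120). The tray's left edge runs (193,15)–(245,220), its right edge (374,0)–(402,190), and the sweet is well away at (267,12).

```bash
cat > m.py <<'E'
from h import *
c=np.load('w1.npy',allow_pickle=True).item()
b=onz(c,308,119,27); d=onz(c,306,120,27)
h1=onz(c,314,203,54);h2=onz(c,322,298,50)
print("ball",b,"rimcentre",d,"handle",h1,h2,np.linalg.norm(h2-h1),"ang",np.degrees(np.arctan2(*(h2-h1)[1::-1])), np.degrees(np.arctan2(*(h2-d)[1::-1])))
L=[onz(c,*p,15) for p in((193,15),(245,220))];Rr=[onz(c,*p,15) for p in((374,0),(402,190))]
for E in(L,Rr): print("tray edge",E[0],E[1],np.degrees(np.arctan2(*(E[1]-E[0])[1::-1])))
B=[onz(c,*p,15) for p in((275,242),(390,213))]; print("right end",B,np.degrees(np.arctan2(*(B[1]-B[0])[1::-1])))
E
python3 m.py
```

```text
ball [534.0735559  -61.59826732  27.        ] rimcentre [532.39267261 -62.26371939  27.        ] handle [ 534.76930369 -125.31283104   54.        ] [ 534.88903018 -209.50387208   50.        ] 84.28609449485651 ang -89.91852081176368 -89.02868173102294
tray edge [450.10250971  22.72751879  15.        ] [ 469.97991725 -144.83758222   15.        ] -83.23490338529581
tray edge [591.98006114  23.33135225  15.        ] [ 610.82099837 -127.38909324   15.        ] -82.8746536916642
right end [array([ 494.63330313, -167.26086702,   15.        ]), array([ 599.758479  , -147.39180133,   15.        ])] 10.702871907181972
```

View pics/s1.png

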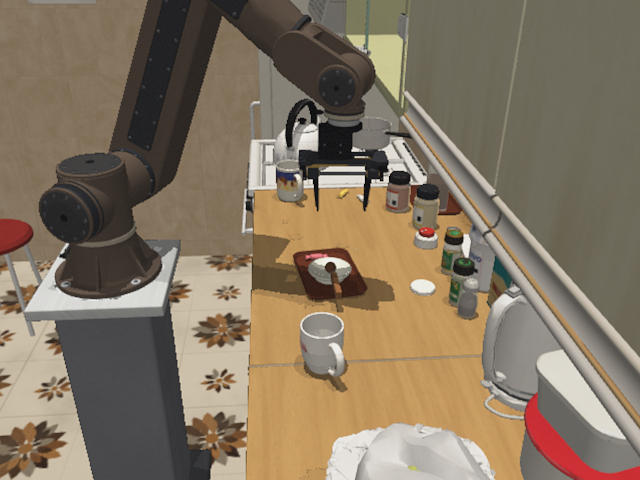

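Request:
arm_command([
  [-6,-5,20,-4.4,1],
  [-12,-9.6,50,-4.4,1],
  [-12,-9.6,90,-4.4,0.8],
  [-12,-9.6,110,-4.4,0.6],
  [-12,-9.6,115,-4.4,0.6],
])

```text
t: 2.8
eef_pos: [533.9, -147.1, 97.9]
tcp_rot: [-3.138, -0.001, 1.58]
ft_force: [0.1, 0.5, 0.4]
opening: 0.8
grip_force: 0.0
```

Request:
arm_command([
  [0,0,0,0,0.5],
  [0,0,0,0,0.5],
])

```text
t: 3.0
eef_pos: [535.5, -148.2, 100.9]
tcp_rot: [3.14, 0.001, 1.58]
ft_force: [0.5, -0.2, 0.8]
opening: 0.637
grip_force: 0.0
```

Run:
```python
from h import *
c=cam("wrist"); save(c,'w2.png'); s=env.state(); print(s['eef_pos'],s['tcp_rot'],s['opening'])
np.save('w2.npy',c,allow_pickle=True)
```

```text
[ 535.60120147 -148.2959319   100.99587994] [3.13953850e+00 7.40179654e-04 1.57968395e+00] 0.5909250063874224
```

View pics/w2.png

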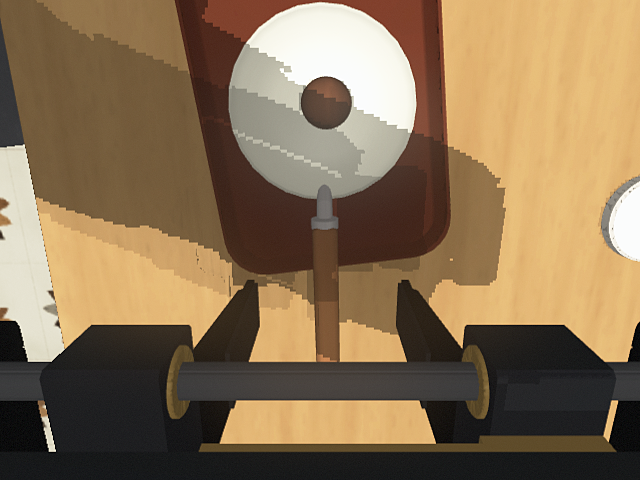

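The close view shows the fingers straddling the handle. The handle's centre line runs from (325,229) to (328,360), and the ball is at (326,103).

Run:
```python
from h import *
a=np.load('w1.npy',allow_pickle=True).item();c=np.load('w2.npy',allow_pickle=True).item()
print(cross(ray(a,314.5,205),ray(c,325.5,229)),cross(ray(a,308,119),ray(c,326.5,103)))
print(onz(c,325.5,229,54),onz(c,328,360,54),onz(c,323,101,27))
```

```text
(array([ 534.36095773, -129.25583314,   44.200097  ]), np.float64(0.5280912833174377)) (array([533.88163625, -62.18566557,  17.15429447]), np.float64(0.9636082072094885))
[ 534.15781029 -126.65797933   54.        ] [ 536.20701344 -206.08006236   54.        ] [532.23431032 -61.67576448  27.        ]
```

Request:
arm_command([
  [0,-1,25,-0.7,0.5],
  [0,-1,48,-0.7,0.5],
  [0,-1,64,-0.7,0.45],
  [0,-1,73,-0.7,0.4],
  [0,-1,76,-0.7,0.35],
])

```text
t: 3.55
eef_pos: [534.2, -148.4, 23.7]
tcp_rot: [3.141, 0.0, 1.592]
ft_force: [-1.0, -0.2, 0.5]
opening: 0.375
grip_force: 0.0
```

Request:
arm_command([
  [0,0,0,0,0.3],
  [0,0,0,0,0.28],
  [0,0,0,0,0.26],
])

```text
t: 3.85
eef_pos: [534.4, -148.5, 24.4]
tcp_rot: [3.14, 0.0, 1.592]
ft_force: [0.1, -0.1, 0.2]
opening: 0.267
grip_force: 0.0
```

Run:
```python
from h import *
c=cam("wrist"); save(c,'w3.png'); s=env.state(); print(s['eef_pos'],s['tcp_rot'],s['opening'],s['ft_force'])
np.save('w3.npy',c,allow_pickle=True)
```

```text
[ 534.29853985 -148.49735171   24.27198525] [3.14055615e+00 3.57513831e-04 1.59147817e+00] 0.26598583329739556 [-0.42405163 -0.33901766 -0.79334339]
```

View pics/w3.png

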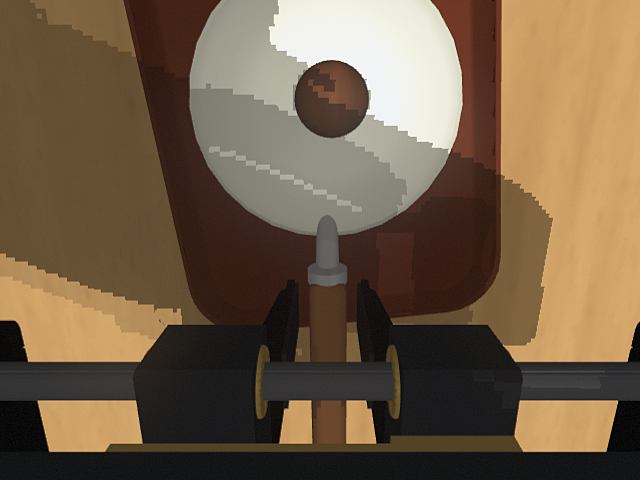

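The handle, at column 328, is centred between the fingers (tips at columns 292 and 362), so I close gently.

Request:
arm_command([
  [0,0,0,0,0.23],
  [0,0,0,0,0.2],
  [0,0,0,0,0.18],
  [0,0,0,0,0.16],
  [0,0,0,0,0.15],
])

```text
t: 4.4
eef_pos: [534.0, -148.4, 23.6]
tcp_rot: [3.141, -0.0, 1.591]
ft_force: [-0.3, -1.0, 0.6]
opening: 0.156
grip_force: 0.2
```

Request:
arm_command([
  [0,0,0,0,0.14],
  [0,0,0,0,0.12],
  [0,0,0,0,0.0],
  [0,0,0,0,0.0],
  [0,0,0,0,0.0],
])

```text
t: 4.9
eef_pos: [534.0, -148.4, 23.6]
tcp_rot: [-3.142, -0.0, 1.591]
ft_force: [-0.8, 0.6, 0.4]
opening: 0.142
grip_force: 30.0
```

Request:
arm_command([
  [0,0,-1,0,0],
  [0,0,-2,0,0],
  [0,0,-4,0,0],
  [0,0,-6,0,0],
  [0,0,-9,0,0],
])

```text
t: 5.4
eef_pos: [534.0, -148.4, 32.8]
tcp_rot: [-3.142, -0.0, 1.592]
ft_force: [0.6, 0.1, -2.2]
opening: 0.147
grip_force: 30.0
```

Run:
```python
from h import *
c=cam("wrist"); save(c,'w4.png'); s=env.state(); print(s['eef_pos'],s['tcp_rot'],s['opening'],s['ft_force'],s['moment'])
b=cam("side"); f=cv2.resize(b['frame'][200:350,250:430],None,fx=3,fy=3)
im=np.zeros((480,1180,3),np.uint8)
im[:,:640]=c['frame'];im[:450,640:]=f
cv2.imwrite('pics/c4.png',cv2.resize(im,(800,325))[:,:,::-1])
```

```text
[ 534.19951977 -148.46818796   33.25736943] [3.14101551e+00 1.56384375e-04 1.59148138e+00] 0.14729865072620885 [-0.62261327 -0.0802447  -1.38723217] [-0.20259501  0.05303071 -0.03612945]
```

View pics/c4.png

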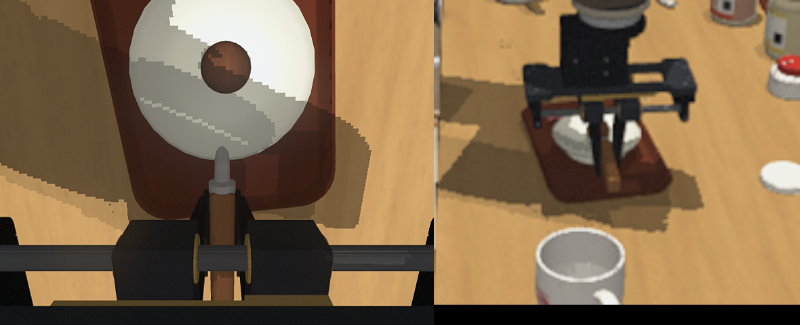

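The dish hangs rigid: the ball is still at about (226,67) in the scaled wrist picture, and the weight shows on the wrist. I continue the lift.

Request:
arm_command([
  [0,0,-4,0,0],
  [0,0,-8,0,0],
  [0,0,-13,0,0],
  [0,0,-18,0,0],
  [0,0,-23,0,0],
])

```text
t: 6.0
eef_pos: [534.1, -148.4, 56.2]
tcp_rot: [3.141, 0.0, 1.591]
ft_force: [-0.0, 0.3, -2.4]
opening: 0.145
grip_force: 30.0
```

Request:
arm_command([
  [0,0,-6,0,0],
  [0,0,-12,0,0],
  [0,0,-18,0,0],
  [0,0,-24,0,0],
  [0,0,-30,0,0],
])

```text
t: 6.5
eef_pos: [534.0, -148.4, 86.2]
tcp_rot: [3.141, -0.0, 1.591]
ft_force: [0.4, 0.1, -1.1]
opening: 0.142
grip_force: 30.0
```

Request:
arm_command([
  [0,0,-6,0,0],
  [0,0,-12,0,0],
  [0,0,-17,0,0],
  [0,0,-21,0,0],
  [0,0,-24,0,0],
])

```text
t: 7.0
eef_pos: [534.0, -148.4, 110.0]
tcp_rot: [3.141, -0.0, 1.591]
ft_force: [0.0, 0.5, -1.6]
opening: 0.144
grip_force: 30.0
```

Request:
arm_command([
  [0,0,-2,0,0],
  [0,0,-3,0,0],
  [0,0,-3,0,0],
  [0,0,-3,0,0],
  [0,0,-3,0,0],
])

```text
t: 7.5
eef_pos: [533.9, -148.4, 112.4]
tcp_rot: [-3.141, -0.0, 1.591]
ft_force: [0.2, 0.3, -0.9]
opening: 0.145
grip_force: 30.0
```

```bash
cat > ball.py <<'E'
from h import *
def chk():
    c=cam("wrist"); s=env.state(); f=c['frame']
    hsv=cv2.cvtColor(f,cv2.COLOR_RGB2HSV)
    w=((hsv[:,:,1]<70)&(hsv[:,:,2]>90)).astype(np.uint8); w[245:]=0; w[:,:150]=0; w[:,500:]=0
    k=max(cv2.findContours(w,cv2.RETR_EXTERNAL,cv2.CHAIN_APPROX_NONE)[0],key=cv2.contourArea)
    m=np.zeros_like(w); cv2.drawContours(m,[k],-1,1,-1)
    dk=(m&(1-w)).astype(np.uint8)
    cs=cv2.findContours(dk,cv2.RETR_EXTERNAL,cv2.CHAIN_APPROX_NONE)[0]; b=max(cs,key=cv2.contourArea)
    print("dish bbox",cv2.boundingRect(k),"ball",cv2.minEnclosingCircle(b))
    print(s['t'],s['eef_pos'],s['tcp_rot'],s['opening'],s['grip_force'],s['ft_force'],s['joints'])
    return c
if __name__=="__main__": chk()
E
python3 ball.py
python3 - <<'E'
import cv2,numpy as np,sys
E
```

```text
dish bbox (191, 0, 273, 245) ball ((332.9668273925781, 99.09825134277344), 38.73011016845703)
7.55 [ 533.92989372 -148.38110352  112.45598895] [-3.14134847e+00 -1.91331751e-04  1.59145620e+00] 0.14369596295519774 29.993261396884918 [-0.34556405 -0.36542016 -1.99426678] [-3.90302109e-01  5.19123644e-01  1.84004563e+00  1.10394211e-04
  7.82723669e-01 -4.11040285e-01]
```

Request:
arm_command([
  [0,-0.8,0,0.5,0],
  [0,-2.2,0,1.5,0],
  [0.1,-4.5,0,3,0],
  [0.3,-6.7,0,4.5,0],
  [0.6,-9.7,0,6.5,0],
])

```text
t: 8.05
eef_pos: [524.1, -148.0, 112.6]
tcp_rot: [3.142, -0.0, 1.475]
ft_force: [-0.2, -0.6, -1.7]
opening: 0.149
grip_force: 30.0
```

Request:
arm_command([
  [0.1,-3,0,2,0],
  [0.2,-6,0,4,0],
  [0.5,-9,0,6,0],
  [0.8,-12,0,8,0],
  [1.3,-14.9,0,10,0],
])

```text
t: 8.55
eef_pos: [509.3, -145.3, 112.7]
tcp_rot: [3.142, -0.0, 1.301]
ft_force: [0.9, 0.3, -1.4]
opening: 0.144
grip_force: 30.0
```

```bash
python3 ball.py
```

```text
dish bbox (190, 0, 274, 245) ball ((333.0, 99.0), 38.63945770263672)
8.6 [ 508.89338699 -145.14915163  112.65504237] [-3.14126285e+00 -1.27534361e-04  1.29873616e+00] 0.14613138898501604 29.99233514070511 [-1.59528211  0.76484899 -2.78088133] [-4.02744887e-01  4.90172342e-01  1.90054212e+00  1.22292656e-04
  7.51221811e-01 -1.30774136e-01]
```

The ball has not moved in the dish, so I carry on turning.

Request:
arm_command([
  [0.1,-3,0,2,0],
  [0.2,-6,0,4,0],
  [0.5,-9,0,6,0],
  [0.8,-12,0,8,0],
  [1.3,-14.9,0,10,0],
])

```text
t: 9.1
eef_pos: [495.4, -140.1, 112.7]
tcp_rot: [3.142, -0.0, 1.127]
ft_force: [-0.1, -0.8, -1.4]
opening: 0.146
grip_force: 30.0
```

Request:
arm_command([
  [0.1,-3,0,2,0],
  [0.2,-6,0,4,0],
  [0.5,-9,0,6,0],
  [0.8,-12,0,8,0],
  [1.3,-14.9,0,10,0],
])

```text
t: 9.6
eef_pos: [482.4, -132.5, 112.7]
tcp_rot: [-3.142, -0.0, 0.953]
ft_force: [-0.3, -0.4, -1.5]
opening: 0.146
grip_force: 30.0
```

Request:
arm_command([
  [0.1,-3,0,2,0],
  [0.2,-6,0,4,0],
  [0.5,-9,0,6,0],
  [0.8,-12,0,8,0],
  [1.3,-14.9,0,10,0],
])

```text
t: 10.1
eef_pos: [471.0, -122.8, 112.7]
tcp_rot: [-3.142, -0.0, 0.778]
ft_force: [0.5, 0.7, -2.7]
opening: 0.147
grip_force: 30.0
```

```bash
python3 ball.py
```

```text
dish bbox (191, 0, 273, 245) ball ((332.5, 99.0), 38.5520133972168)
10.15 [ 470.74005486 -122.5814765   112.66069844] [-3.14122525e+00  1.09568238e-05  7.76062652e-01] 0.14388100366261658 29.992606937885284 [ 0.12471869  0.6651144  -1.75055955] [-3.90712345e-01  4.41909095e-01  2.00179006e+00  2.09001821e-04
  6.98235645e-01  4.03861218e-01]
```

Request:
arm_command([
  [0.1,-3,0,2,0],
  [0.2,-6,0,4,0],
  [0.5,-9,0,6,0],
  [0.8,-12,0,8,0],
  [1.3,-14.9,0,10,0],
])

```text
t: 10.65
eef_pos: [461.6, -111.4, 112.7]
tcp_rot: [-3.142, -0.0, 0.604]
ft_force: [-0.4, -0.4, -1.9]
opening: 0.148
grip_force: 30.0
```

Request:
arm_command([
  [0.1,-3,0,2,0],
  [0.2,-6,0,4,0],
  [0.5,-9,0,6,0],
  [0.8,-12,0,8,0],
  [1.3,-14.9,0,10,0],
])

```text
t: 11.15
eef_pos: [454.2, -98.4, 112.7]
tcp_rot: [-3.142, -0.0, 0.43]
ft_force: [-0.6, -0.3, -1.4]
opening: 0.144
grip_force: 30.0
```

Request:
arm_command([
  [0.1,-3,0,2,0],
  [0.2,-6,0,4,0],
  [0.5,-9,0,6,0],
  [0.8,-12,0,8,0],
  [1.3,-14.9,0,10,0],
])

```text
t: 11.65
eef_pos: [449.1, -84.3, 112.7]
tcp_rot: [-3.141, 0.0, 0.255]
ft_force: [0.6, 0.0, -1.5]
opening: 0.145
grip_force: 30.0
```

Request:
arm_command([
  [0,-2.7,0,1.8,0],
  [0.2,-5.2,0,3.5,0],
  [0.3,-7.2,0,4.8,0],
  [0.5,-9,0,6,0],
  [0.6,-10,0,6.7,0],
])

```text
t: 12.15
eef_pos: [447.3, -74.4, 112.6]
tcp_rot: [-3.141, -0.0, 0.139]
ft_force: [0.7, -0.1, -1.3]
opening: 0.149
grip_force: 30.0
```

Run:
```python
from ball import *
c=chk(); np.save('w5.npy',c,allow_pickle=True)
b=cam("scene"); f=cv2.resize(b['frame'][200:320,280:440],None,fx=4,fy=4)
im=np.zeros((480,1280,3),np.uint8)
im[:,:640]=c['frame'];im[:480,640:]=f
cv2.imwrite('pics/c5.png',cv2.resize(im,(800,300))[:,:,::-1])
```

```text
dish bbox (190, 0, 274, 245) ball ((332.0, 98.81169128417969), 38.82466506958008)
12.2 [447.24235889 -74.34703687 112.62619997] [-3.14148712e+00 -3.46052988e-05  1.38085159e-01] 0.14555323731472075 29.993078112602234 [-0.33956642 -0.3807564  -2.09057387] [-3.10664238e-01  4.05107198e-01  2.07832425e+00  1.79987013e-04
  6.58175821e-01  1.12190454e+00]
```

View pics/c5.png

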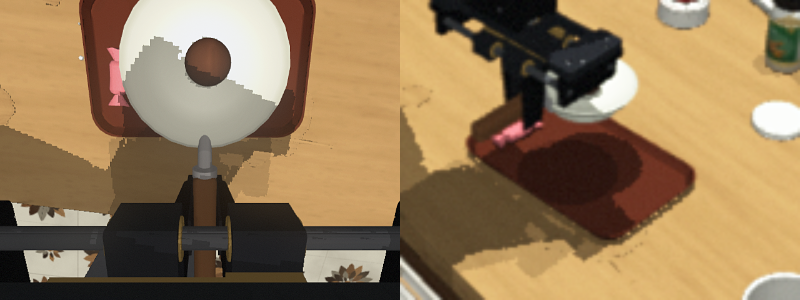

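The tray's near edge lies level in the wrist picture, at row 136 of the scaled crop, running from about column 90 to 302. So the handle is square to it, with the ball centred. I work out the remaining shift to the tray's middle.

Run:
```python
from h import *
c=np.load('w5.npy',allow_pickle=True).item(); k=1.6
P=[onz(c,u*k,v*k,15) for u,v in((120,136),(285,136),(87,100),(309,50),(79,20))]
for p in P: print(p.round(1))
e=P[1]-P[0]; print("near edge deg",np.degrees(np.arctan2(e[1],e[0])))
Lr=P[4]-P[2]; print("left edge",np.degrees(np.arctan2(Lr[1],Lr[0])))
yaw=np.radians(7.5);ex=np.array([np.cos(yaw),np.sin(yaw)]);ey=np.array([-ex[1],ex[0]])
x=(P[0][:2]+P[1][:2])@ex/2+72
y=(P[2][:2]@ey+P[3][:2]@ey)/2
mid=x*ex+y*ey; s=env.state(); d=s['eef_pos'][:2]+86*np.array([np.cos(s['tcp_rot'][2]),np.sin(s['tcp_rot'][2])])
print("mid",mid,"dish",d,"width",(P[2][:2]-P[3][:2])@ey,"shift tool x,y",(mid-d)@[np.cos(.138),np.sin(.138)],(mid-d)@[np.sin(.138),-np.cos(.138)])
```

```text
[449.   15.2  15. ]
[ 472.7 -154.4   15. ]
[481.6  49.5  15. ]
[ 557.8 -158.1   15. ]
[554.   57.6  15. ]
near edge deg -82.06771584713024
left edge 6.344118304527777
mid [531.26241729 -52.75307334] dish [532.40221736 -62.47496764] width 215.73644107920606 shift tool x,y 0.2084030488665718 -9.786262874807322
```

Request:
arm_command([
  [0,-0.4,0,0,0],
  [0,-1,0,0,0],
  [0,-2,0,0,0],
  [0,-3.2,0,0,0],
  [0,-4.5,0,0,0],
])

```text
t: 12.75
eef_pos: [446.6, -70.0, 112.6]
tcp_rot: [-3.142, -0.0, 0.139]
ft_force: [0.2, 0.0, -1.9]
opening: 0.146
grip_force: 30.0
```

Request:
arm_command([
  [0,-1.3,0,0,0],
  [0,-2.5,0,0,0],
  [0,-3.5,0,0,0],
  [0,-4.2,0,0,0],
  [0,-4.5,0,0,0],
])

```text
t: 13.25
eef_pos: [446.0, -65.5, 112.6]
tcp_rot: [-3.142, -0.0, 0.139]
ft_force: [-0.4, 0.2, -2.0]
opening: 0.143
grip_force: 30.0
```

Request:
arm_command([
  [0,0,0,0,0],
  [0,0,0,0,0],
  [0,0,0,0,0],
  [0,0,0,0,0],
  [0,0,0,0,0],
])

```text
t: 13.75
eef_pos: [446.0, -65.6, 112.6]
tcp_rot: [-3.142, -0.0, 0.139]
ft_force: [0.2, 0.3, -1.6]
opening: 0.146
grip_force: 30.0
```

Request:
arm_command([
  [0,0,0,0,0],
  [0,0,0,0,0],
  [0,0,0,0,0],
  [0,0,0,0,0],
  [0,0,0,0,0],
])

```text
t: 14.25
eef_pos: [446.0, -65.6, 112.6]
tcp_rot: [-3.142, -0.0, 0.139]
ft_force: [0.9, -0.4, -2.2]
opening: 0.15
grip_force: 30.0
```

Run:
```python
from ball import *
c=chk(); s=env.state(); print(abs(s['qvel']).max())
b=cam("side"); f=cv2.resize(b['frame'][200:320,270:430],None,fx=4,fy=4)
im=np.hstack([c['frame'],f]); cv2.imwrite('pics/c6.png',cv2.resize(im,(800,300))[:,:,::-1])
```

```text
dish bbox (191, 0, 273, 245) ball ((331.6665954589844, 98.96712493896484), 38.73352813720703)
14.3 [446.02765951 -65.57519958 112.60087432] [-3.14149813e+00 -3.33701197e-05  1.39357521e-01] 0.1446159314017943 29.993099570274353 [-0.63483122  0.42943171 -1.98043052] [-2.92738535e-01  4.02322174e-01  2.08418795e+00  1.63825566e-04
  6.55091811e-01  1.13857036e+00]
0.00140088794715027
```

View pics/c6.png

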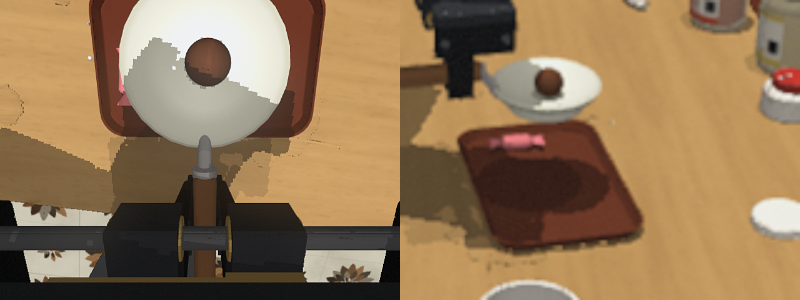

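The dish is level, still and square over the tray's middle. The ball is at (208,62) in the scaled crop, in the dish's middle, so I hand in.

```bash
python3 -c "
from cell import env
print(env.job_done())"
```

```text
the job is handed in; nothing more can be done
None
```

I handed the job in with the dish gripped by its handle, level and still, about 9 cm above the tray's middle, the handle square to the near long side and the ball in the middle; the sweet and mugs were not touched, and no verdict came back.

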